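Seat a core plug with the spring striker

TASK

On the bench fixture, draw the sprung striker arm back by its upright handle pin until its latch catches and it stays cocked by itself, without driving it hard into the rubber stop just behind the catch. Then press the trigger paddle down to let the arm fly, so that it drives the core plug fully home in the housing. Leave the paddle released, do not touch the plug yourself, and leave the other things lying about where they are.

Things in the scene. Friction and masses are not known exactly. Their poses are not given: they have to be found in the camera images.
- fixture: The fixture: grey steel base plate 265 x 370 x 12 mm, bolted to the bench; origin on its underside near its middle. x points away from its front edge, y to the left seen from the front. It carries the striker arm on a hub at (80, 0) mm, on its left an aluminium housing with the core plug (top 106 mm above the bench) and on its right the trigger. Its place and yaw differ each time.
- pivot (a point): Point on the vertical axis of the striker arm's hub, 103 mm above the bench (the same height as handle).
- striker (a joint): Angle (rad) of the striker arm, a flat steel bar 185 mm long, 22 mm wide, 58 to 77 mm above the bench, swinging level about the hub. 0 = hammer on the housing face; grows as it is drawn back, anticlockwise seen from above. A spring pulls it to 0 with 0.6 N m + 1.0 N m/rad x angle (4 N at the handle pin at rest, 8 to 9 N near the catch). It starts resting on the proud plug at about 0.10.
- sear (a point): Top of the sear, 48 mm up, fixed in the fixture. A catch finger with a square nose is clamped under the arm's hub at an unknown setting, new each time, so it catches at an arm angle anywhere from 0.65 to 0.95: find it by feel. Riding over adds up to 3 N at the pin from 50 to 25 mm before the catch, then under 1 N; 0.03 rad past it the nose meets the stop; eased off, the arm rests on the sear.
- handle (a point): On the axis of the upright steel handle pin of the arm, 103 mm above the bench, 165 mm from the hub's axis. The pin is 18 mm in diameter and stands from 77 to 129 mm above the bench; it moves with the arm. It can be pushed from its left side (seen from the front) or pinched from above.
- stop_pad: The rubber stop just beyond the sear, 22 x 22 x 9 mm, on an upright bracket right of the hub; origin at the middle of the face that the nose meets, 49 mm up. It gives 1 mm per 5 N of stop load; 1 mm there is 1.8 mm of pin travel, and 5 N there is 2.7 N at the pin. It must not be loaded above 18 N (10 N at the pin on top of the spring).
- trigger (a joint): How far the trigger paddle is pressed down, m: 0 = up, 0.016 = bottom. It moves straight down against a light spring and after 2 mm pushes the sear down (it does not follow the sear when the nose rides over it). With the arm cocked, the sear lets go at about 0.012 m; that takes about 6 to 9 N in all. Not to be pressed with more than 35 N.
- paddle (a point): Middle of the top of the trigger paddle, a flat dark steel plate 38 x 34 x 6 mm on a stem at the right end of the fixture, top 76 mm above the bench when up.
- plug (a joint): How far the core plug, a steel disc 27 mm in diameter, has been driven into the housing, m: 0 = standing 9 mm proud, 0.009 = fully home. It is tight (30 N) and only the striker's blow drives it.
- plug_face (a point): Middle of the plug's outer face, 68 mm above the bench, where the hammer strikes.
- bearing: Bystander: ball bearing ring, 52 mm across, 15 mm high, lying on the base plate's front right corner; origin under its middle.
- spare_plug: Bystander: spare core plug, 27 mm across, 12 mm high, lying on the base plate behind the housing; origin under its middle.
- screwdriver: Bystander: screwdriver with black handle lying on the bench to the right of the fixture.
- piston: Bystander: aluminium piston, 72 mm across, 58 mm high, standing on the bench to the left of the fixture; origin under its middle.
- wrench: Bystander: steel wrench lying at the left of the bench.
- oil_bottle: Bystander: grey oil bottle, 70 mm across, 190 mm high, standing at the right of the bench.
- gear: Bystander: dark steel gear, 78 mm across, 28 mm high, lying at the right of the bench.

How it is judged:
By the outcome, as a careful person would: the job done as asked, in the order asked, and still so for the second after the job is handed in, with the robot touching nothing.
It also fails if it takes over 67 s, if anything falls off the work surface, if the arm or the gripper's body presses on something with over 40 N, if the wrist force passes 120 N, or if a joint passes its speed limit or range.

ROBOT

A 6-joint arm with a two-finger parallel gripper is mounted at the origin on the work surface. World frame = base frame: x ahead of the robot, y to its left, z up, the work surface at z = 0. Lengths are in m, angles in rad, forces in N, time in s.
With the tool pointing down it reaches from about 0.25 to 0.725 m from the base axis. Payload 4 kg.
Tool frame: the origin (TCP) lies on the centre line of the jaws, within the pads' length; the fingertips stand 22 mm ahead of it and the grasp point (between the pads) lies 3 mm ahead of it; z points along the fingers, y is the line along which they close (so a half turn about z gives the same grasp; the last joint's range is limited). The gripper opens to 85 mm and grips with 20 to 120 N. Pads are 22 mm wide; open, the fingers measure 114 mm over their backs; the gripper's body (76 mm by 85 mm) begins 54 mm behind the grasp point. The pads swing forward as they close: fully open they stand 13 mm farther back than shut.
Start: joints at [-1.127, 0.241, 0.005, 1.335, 0, 1.571], TCP at [0.215, -0.452, 0.253] pointing down, gripper open.
Joint ranges: [-2.72, 2.72], [-1.05, 1.87], [-1.09, 1.28], [-1.99, 2.15], [-1.42, 1.44], [-3.14, 3.14]. Speed limits (rad/s): [2.79, 2.79, 3.14, 3.14, 3.14, 3.14].

INTERFACE

Orientations are given as a unit quaternion [x, y, z, w].
In Python, from workcell import bot gives the robot as it stands.
- The arm moves only by the shell command python3 -m inch 'ROWS'. ROWS is JSON, one flat list of numbers, 7 for each row, row after row: the shift along the world's x, y, z in mm, then the turn, a rotation vector about the world's x, y, z in rad, then the opening in per cent of the stroke, from 0 (shut) to 100 (fully open). A call has 1 to 8 rows; each row is the pose to reach, as a shift and turn from the pose commanded when the call began; what a row does not reach only later rows make up. A row lasts 1/12 s, in which the tool goes at most 41.7 mm and 7.16 degrees, less where a joint would pass 70% of its speed; a pose out of reach is approached as far as the arm can. A call with a gripper value outside its range is refused whole. The fingers move at their own pace and stop on an object; the grip force is fixed at half the most. Time passes only in rows, so rows that repeat a pose let the fingers close. It gives the time, the measured TCP pose, the force, the opening and the grip force at its end, in the units of the state.
- bot.get_obs(): the state, without advancing time (a new reading comes with each control period).
- bot.camera(name): name is "side" or "top"; returns the picture (384x512x3 uint8, blue, green, red); there is no depth.
- bot.camera_info(name): a dict with "intrinsics" (3x3 intrinsics, pixels), "camera_from_world" (4x4, takes a point from world to camera coordinates). Camera axes: x right, y down, z forward; pixel columns grow to the right and rows downward; lengths in m; the calibration is good to about 2 mm. A picture is of the moment at which its call begins. camera_info takes no time and is no camera call.
- bot.job_done(): hands the job in; it is judged then, once.
Trained networks look in the newest picture that a camera, given by its name, has taken for a name from the list of things; names that differ only in an ending like _2 or _b are one class to them, and where a whole thing is asked for, a point or a joint stands for the part that bears it (a point fixed in the world has none). Each returns a list of dicts, best first, with "confidence" (0 to 1); they miss things now and then, are a little off and sometimes report something else, mostly with a low value. They report only what shows in the picture. A call takes as long as a camera call.
- bot.silhouettes(camera, target): "mask" (384x512 bool, what is visible of it) and "uv" ([column, row] in pixels, amid what is visible of it).
- bot.spot_point(camera, target): "uv" ([column, row] in pixels: a listed point, or the origin of a listed thing).
The state is a dict: "clock": time; "joint_pos": joint angles; "joint_vel": joint speeds; "tau": joint torques, N m; "eef_pos": TCP position; "tool_rot": TCP orientation; "ft_force": force on the tool from outside, world axes, zero at the start; "ft_torque": the same for the moment, N m; "grip_width": finger opening in m; "grasp_force": force on a finger pad.
Only numpy, scipy, OpenCV 4.12 (cv2) and the standard library are available. Lean on these libraries where they do the work, as an engineer would, in place of code of your own. Each camera call takes 0.05 s, during which the arm holds its last target. There are 200 camera calls.

## Working session

There is one attempt and no reset: what is moved stays moved. The work goes in short steps, Python scripts to look and compute and a shell command to move; the robot and the scene stay as the last step left them, time stands still between calls to the robot, and variables do not carry over. Pictures are saved under pics/ and viewed, at most 10 in all, crops included, and the job is handed in when it is done.

```bash
mkdir -p pics; cat > h.py <<'E'
import numpy as np, cv2
from workcell import bot
def ray(cam,uv):
    i=bot.camera_info(cam);K=np.array(i["intrinsics"]);T=np.array(i["camera_from_world"])
    R,t=T[:3,:3],T[:3,3];return -R.T@t, R.T@np.linalg.solve(K,[uv[0],uv[1],1])
def atz(cam,uv,z):
    c,d=ray(cam,uv);return c+d*(z-c[2])/d[2]
def proj(cam,p):
    i=bot.camera_info(cam);T=np.array(i["camera_from_world"]);q=np.array(i["intrinsics"])@(T[:3,:3]@p+T[:3,3]);return q[:2]/q[2]
E
python3 - <<'E'
from h import *
Z=dict(pivot=.103,handle=.103,paddle=.076,plug_face=.068,sear=.048,stop_pad=.049,fixture=0)
for c in("top","side"):
    cv2.imwrite(f"pics/{c}0.png",bot.camera(c))
    for n,z in Z.items():
        for r in bot.spot_point(c,n)[:2]:print(c,n,round(r["confidence"],2),np.round(r["uv"],1),np.round(atz(c,r["uv"],z),4))
print(bot.get_obs())
E
```

```text
top pivot 0.9 [268.2 166.9] [ 0.6517 -0.0642  0.103 ]
top pivot 0.62 [106.1 214.3] [0.4757 0.5208 0.103 ]
top handle 0.8 [248.2 207.9] [0.4997 0.009  0.103 ]
top handle 0.19 [266.1 169. ] [ 0.6438 -0.0565  0.103 ]
top paddle 0.57 [305.9 188.4] [ 0.5765 -0.2053  0.076 ]
top plug_face 0.67 [290.8 182. ] [ 0.6021 -0.1503  0.068 ]
top plug_face 0.33 [263.2 193.3] [ 0.5591 -0.0468  0.068 ]
top sear 0.61 [291.9 181.7] [ 0.6071 -0.1566  0.048 ]
top stop_pad 0.65 [327.2 205.1] [ 0.5177 -0.2882  0.049 ]
top stop_pad 0.18 [263.6 195.6] [ 0.5534 -0.049   0.049 ]
top fixture 0.96 [266.4 194.3] [ 0.5662 -0.0619  0.    ]
side pivot 0.88 [292.9 187.5] [ 0.6515 -0.0559  0.103 ]
side handle 0.82 [246.5 180.3] [0.5071 0.0178 0.103 ]
side paddle 0.4 [285.7 226.5] [ 0.5814 -0.209   0.076 ]
side paddle 0.2 [245.5 240.5] [ 0.4464 -0.2417  0.076 ]
side sear 0.63 [286.3 219.7] [ 0.6033 -0.1492  0.048 ]
side stop_pad 0.38 [295.  218.6] [ 0.6323 -0.1513  0.049 ]
side fixture 0.88 [270.9 211.8] [ 0.581  -0.0463  0.    ]
{'clock': 0.8, 'joint_pos': array([-1.12699953e+00,  2.40557465e-01,  5.01489995e-03,  1.33520445e+00,
        2.13133172e-05,  1.57079546e+00]), 'joint_vel': array([-7.65957548e-04, -9.99257292e-04, -3.94102389e-04, -2.27650541e-04,
       -2.23583991e-04,  4.99764561e-05]), 'tau': array([-8.64096946e-04, -3.72150421e+01,  2.52680147e+01,  9.46129803e-04,
       -2.28088052e-04,  5.97800593e-06]), 'eef_pos': array([ 0.21469302, -0.45156525,  0.25333343]), 'tool_rot': array([9.75481308e-01, 2.20082295e-01, 1.58218489e-05, 2.17067923e-05]), 'ft_force': array([0.42274204, 0.37959385, 0.16815237]), 'ft_torque': array([0.00695452, 0.03145415, 0.03798023]), 'grasp_force': 0.0, 'grip_width': 0.08487374155723641}
```

View pics/top0.png

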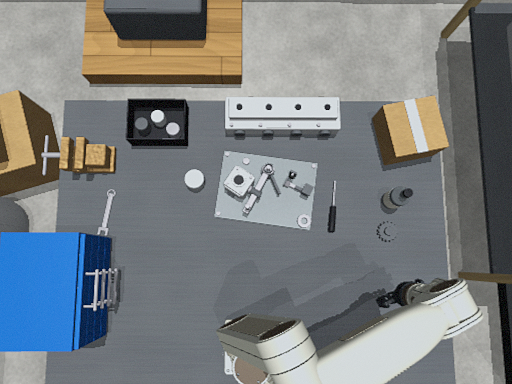

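View pics/side0.png

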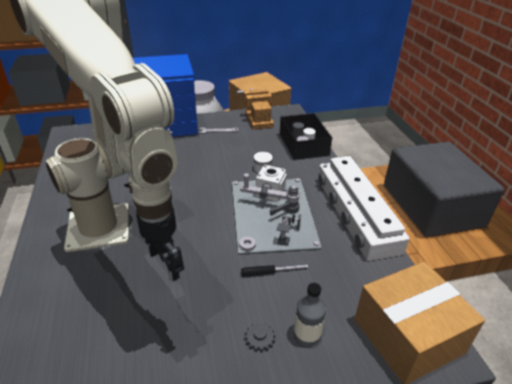

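```bash
python3 - <<'E'
from h import *
for c,(x,y,w,h) in dict(top=(205,140,125,95),side=(225,150,105,105)).items():
    im=cv2.imread(f"pics/{c}0.png")[y:y+h,x:x+w]
    cv2.imwrite(f"pics/{c}0z.png",cv2.resize(im,None,fx=600/w if c=="side" else 6.3,fy=600/w if c=="side" else 6.3,interpolation=cv2.INTER_CUBIC)[:600])
bot.camera("top")
m=bot.silhouettes("top","fixture")[0]["mask"].astype(np.uint8)
for r in bot.spot_point("top","handle")[:2]+bot.spot_point("top","pivot")[:1]:print(r["uv"],r["confidence"],atz("top",r["uv"],.103))
pts=np.argwhere(m)[:,::-1]
w=np.array([atz("top",p,.012)[:2] for p in pts])
r=cv2.minAreaRect((w*1000).astype(np.float32));print("rect mm",r)
r=cv2.minAreaRect((w*1000).astype(np.float32)); print(cv2.boxPoints(r))
E
```

```text
[247.5, 206.7] 0.65 [0.50412276 0.01155867 0.103     ]
[267.8, 165.9] 0.61 [ 0.65548426 -0.06279898  0.103     ]Traceback (most recent call last):
  File "<stdin>", line 9, in <module>
  File "h.py", line 7, in atz
    c,d=ray(cam,uv);return c+d*(z-c[2])/d[2]
        ~~~^^^^^^^^
  File "h.py", line 4, in ray
    i=bot.camera_info(cam);K=np.array(i["intrinsics"]);T=np.array(i["camera_from_world"])
ValueError: time passes only in moves, steps and waits
```

View pics/top0z.png

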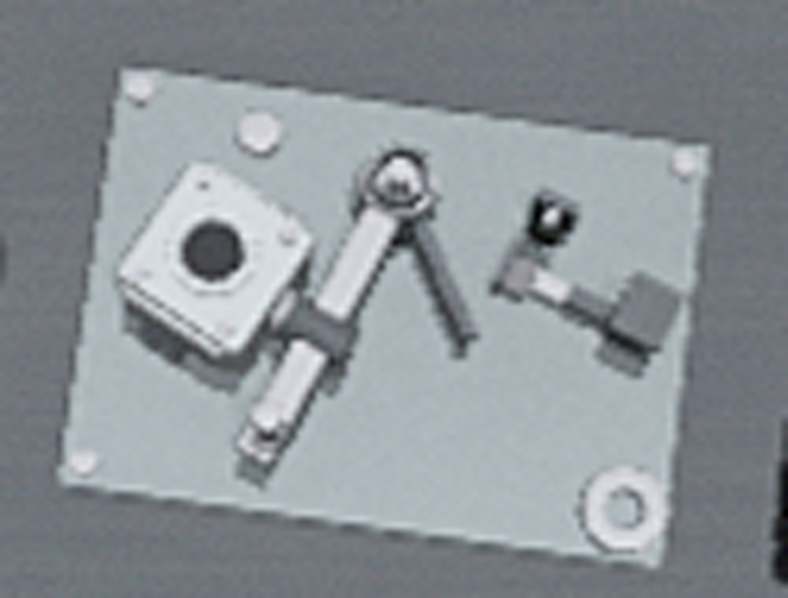

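View pics/side0z.png

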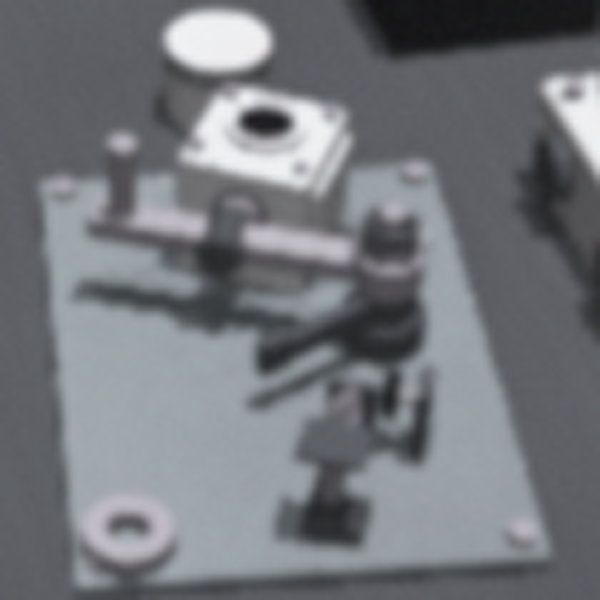

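```bash
sed -i 's/^import numpy.*/import numpy as np, cv2, functools/; s/bot.camera_info(cam)/info(cam)/' h.py; sed -i '2a info=functools.lru_cache(None)(lambda c: bot.camera_info(c))' h.py
cat > m.py <<'E'
from h import *
from scipy.optimize import least_squares
# fixture corners (top zoom px -> px) at z=.012
C=np.array([[122,68],[710,145],[62,487],[658,567]])/6.3+[205-.42,140-.42]
F=np.array([[132.5,185],[132.5,-185],[-132.5,185],[-132.5,-185]])/1000
S=np.array([[40,182],[430,163],[78,588],[552,555]])/(600/105)+[225-.4,150-.4]
S=S[[2,3,0,1]] ; # side zoom: reorder below
W=np.array([atz("top",p,.012)[:2] for p in C])
print(np.round(W,4))
Ws=np.array([atz("side",p,.012)[:2] for p in S]);print("side",np.round(Ws,4))
def fit(W):
    f=lambda v:(v[:2]+F@np.array([[np.cos(v[2]),np.sin(v[2])],[-np.sin(v[2]),np.cos(v[2])]])-W).ravel()
    r=least_squares(f,[.57,-.06,-.1]);return r.x,np.abs(r.fun).max()
v,e=fit(W);print("top fit",v,e)
c,s=np.cos(v[2]),np.sin(v[2])
piv=v[:2]+.08*np.array([c,s]);print("pivot",piv)
print("handle top",atz("top",np.array([268,425])/6.3+[204.6,139.6],.115))
print("handle side pin top",atz("side",np.array([122,145])/(600/105)+[224.6,149.6],.129))
print("hub top zoom",atz("top",np.array([400,180])/6.3+[204.6,139.6],.103))
print("paddle",atz("top",np.array([647,310])/6.3+[204.6,139.6],.076),atz("side",np.array([335,443])/(600/105)+[224.6,149.6],.076))
E
python3 m.py
```

```text
[[ 0.7383  0.1043]
 [ 0.6902 -0.2609]
 [ 0.4764  0.1381]
 [ 0.4282 -0.2234]]
side [[ 0.4273 -0.2246]
 [ 0.6877 -0.2575]
 [ 0.4773  0.1436]
 [ 0.7385  0.1087]]
top fit [ 0.58326583 -0.06047726 -0.13290241] 0.0029015597326222664
pivot [ 0.66256035 -0.07107818]
handle top [0.50126778 0.0128484  0.115     ]
handle side pin top [0.50416812 0.01349534 0.129     ]
hub top zoom [ 0.64694984 -0.0638269   0.103     ]
paddle [ 0.57501037 -0.21049219  0.076     ] [ 0.57308319 -0.21002377  0.076     ]
```

```bash
python3 -m inch '[20,33,0,0,0,-0.11,45, 41,66,0,0,0,-0.22,45, 61,99,0,0,0,-0.33,45, 82,132,0,0,0,-0.44,45, 102,165,0,0,0,-0.55,45, 123,198,0,0,0,-0.66,45, 143,231,0,0,0,-0.78,45, 164,264,0,0,0,-0.9,45]'
python3 -m inch '[18,30,0,0,0,0,45, 36,60,0,0,0,0,45, 54,90,0,0,0,0,45, 72,120,0,0,0,0,45, 90,150,0,0,0,0,45, 108,180,0,0,0,0,45, 124,200,0,0,0,0,45, 124,200,0,0,0,0,45]'
```

```text
clock: 1.67
eef_pos: [0.3688, -0.2035, 0.2536]
tool_rot: [0.98, -0.2, 0.0, 0.0]
ft_force: [1.1, -0.1, -0.1]
grip_width: 0.0383
grasp_force: 0.0
clock: 2.33
eef_pos: [0.4317, -0.1472, 0.2532]
tool_rot: [0.985, -0.173, 0.002, -0.016]
ft_force: [0.2, 0.5, -0.4]
grip_width: 0.0383
grasp_force: 0.0
```

```bash
python3 -c "
from workcell import bot
o=bot.get_obs();print(o['joint_pos'].round(3),o['joint_vel'].round(3),o['eef_pos'])"
python3 -m inch '[0,0,0,0,0,0,45]'
python3 -c "
from workcell import bot
o=bot.get_obs();print(o['joint_pos'].round(3),o['joint_vel'].round(3),o['eef_pos'])"
```

```text
[-0.348  0.154 -0.104  1.314  0.032  3.141] [ 0.009  0.078  0.092  0.018  0.004 -0.001] [ 0.4317476  -0.14719039  0.25322997]
clock: 2.42
eef_pos: [0.432, -0.1471, 0.2532]
tool_rot: [0.985, -0.173, 0.002, -0.016]
ft_force: [-0.7, 0.3, 0.7]
grip_width: 0.0389
grasp_force: 0.0
[-0.348  0.155 -0.103  1.313  0.032  3.141] [ 0.004 -0.013 -0.016  0.009  0.003  0.001] [ 0.43197061 -0.14706793  0.2531689 ]
```

```bash
python3 -m inch '[3,7,0,0,0,0.12,45, 6,14,0,0,0,0.24,45, 9,21,0,0,0,0.36,45, 12,28,0,0,0,0.48,45, 15,35,0,0,0,0.6,45, 18,41,0,0,0,0.72,45, 21,47,0,0,0,0.84,45, 24,53,0,0,0,0.96,45]'
python3 -m inch '[3,7,0,0,0,0.12,45, 6,14,0,0,0,0.24,45, 9,21,0,0,0,0.36,45, 12,28,0,0,0,0.48,45, 15,35,0,0,0,0.6,45, 18,41,0,0,0,0.72,45, 21,47,0,0,0,0.84,45, 24,53,0,0,0,0.96,45]'
python3 -m inch '[3,7,0,0,0,0.12,45, 6,14,0,0,0,0.24,45, 9,21,0,0,0,0.36,45, 12,28,0,0,0,0.48,45, 15,35,0,0,0,0.6,45, 18,41,0,0,0,0.72,45, 21,47,0,0,0,0.84,45, 24,53,0,0,0,0.96,45]'
cat > go.py <<'E'
import sys
from h import *
from scipy.spatial.transform import Rotation as R
x,y,z,yaw=map(float,sys.argv[1:5])
o=bot.get_obs()
D=R.from_matrix(np.array([[np.cos(yaw),np.sin(yaw),0],[np.sin(yaw),-np.cos(yaw),0],[0,0,-1]]))
q=R.from_quat(o["tool_rot"])
print("shift mm",((np.array([x,y,z])-o["eef_pos"])*1e3).round(1),"turn",(D*q.inv()).as_rotvec().round(3),"j",o["joint_pos"].round(2),"F",o["ft_force"].round(2),"T",o["ft_torque"].round(2))
E
python3 go.py 0.503 0.012 0.253 2.683
```

```text
clock: 3.08
eef_pos: [0.4554, -0.0933, 0.2533]
tool_rot: [0.952, 0.305, -0.006, -0.015]
ft_force: [0.5, -0.3, 0.7]
grip_width: 0.0386
grasp_force: 0.0
clock: 3.75
eef_pos: [0.4795, -0.0403, 0.2533]
tool_rot: [0.704, 0.71, -0.012, -0.011]
ft_force: [-0.2, -0.6, -0.0]
grip_width: 0.0384
grasp_force: 0.0
clock: 4.42
eef_pos: [0.5036, 0.0127, 0.2532]
tool_rot: [0.296, 0.955, -0.016, -0.005]
ft_force: [0.5, 0.0, -0.2]
grip_width: 0.0386
grasp_force: 0.0
shift mm [-0.6 -0.7 -0.2] turn [ 0.029 -0.016  0.144] j [ 0.04  0.26  0.03  1.36 -0.03  0.64] F [ 0.49  0.05 -0.23] T [ 0.03 -0.04 -0.02]
```

```bash
python3 -m inch '[0,0,-20,0.015,-0.008,0.07,45, 0,-1,-50,0.029,-0.016,0.14,45, 0,-1,-80,0.029,-0.016,0.14,45, 0,-1,-92,0.029,-0.016,0.14,45, 0,-1,-92,0.029,-0.016,0.14,45]'
python3 - <<'E'
from h import *
ims=[]
im=bot.camera("side");a=cv2.resize(im[110:230,180:330],None,fx=3.2,fy=3.2,interpolation=cv2.INTER_CUBIC)
t=bot.camera("top");b=cv2.resize(t[140:235,200:320],None,fx=384/95*.82,fy=384/95*.82,interpolation=cv2.INTER_CUBIC)
im=np.zeros((384,a.shape[1]+b.shape[1],3),np.uint8);im[:a.shape[0],:a.shape[1]]=a;im[:b.shape[0],a.shape[1]:]=b;im=im[:,:800+80]
cv2.imwrite("pics/p1.png",cv2.resize(im,(800,int(384*800/im.shape[1]))))
for n in("handle","pivot"):
    for c in("top","side"):
        r=bot.spot_point(c,n)
        if r:print(n,c,r[0]["confidence"],atz(c,r[0]["uv"],.103))
print("tcp proj",proj("side",bot.get_obs()["eef_pos"]))
E
```

```text
clock: 4.83
eef_pos: [0.5007, 0.0112, 0.1578]
tool_rot: [0.232, 0.973, -0.001, -0.004]
ft_force: [-0.3, -0.1, -0.2]
grip_width: 0.0383
grasp_force: 0.0
handle side 0.8 [0.51291216 0.02789963 0.103     ]
pivot top 0.85 [ 0.65736819 -0.06391269  0.103     ]
pivot side 0.79 [ 0.65357468 -0.06377033  0.103     ]
tcp proj [246.25167068 167.00140084]
```

View pics/p1.png

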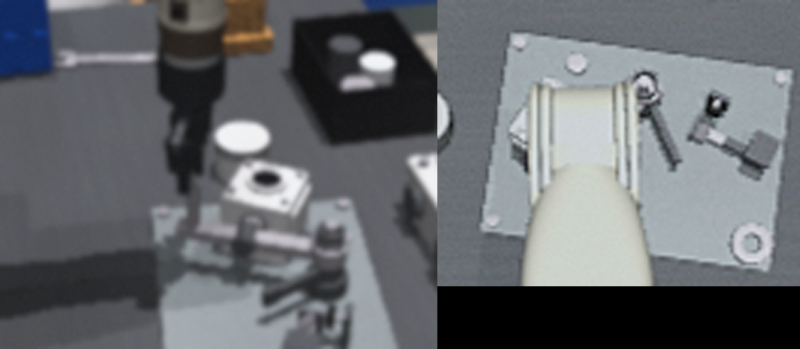

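```bash
python3 -m inch '[2,1,-8,0,0,0,45, 2,1,-14,0,0,0,45, 2,1,-18,0,0,0,45, 2,1,-22,0,0,0,45]'
python3 -m inch '[0,0,-6,0,0,0,45, 0,0,-12,0,0,0,45, 0,0,-12,0,0,0,45]'
```

```text
clock: 5.47
eef_pos: [0.5052, 0.013, 0.1386]
tool_rot: [0.231, 0.973, 0.0, -0.0]
ft_force: [-0.1, 0.8, 0.4]
grip_width: 0.0381
grasp_force: 0.0
clock: 5.72
eef_pos: [0.5046, 0.013, 0.1257]
tool_rot: [0.231, 0.973, -0.0, -0.001]
ft_force: [0.5, 0.5, -0.2]
grip_width: 0.0386
grasp_force: 0.0
```

```bash
python3 -m inch '[0,0,-6,0,0,0,45, -1,0,-12,0,0,0,45, -1,-1,-18,0,0,0,45, -1,-1,-18,0,0,0,45]'
cat > arc.py <<'E'
import sys
from h import *
P=np.array([.653,-.062]);o=bot.get_obs();p=o["eef_pos"][:2]
q=o["tool_rot"];yaw=2*np.arctan2(q[1],q[0])
def tcp(th):
    f=2.681+th-.10;return P+.166*np.array([np.cos(f),np.sin(f)])+.010*np.array([-np.sin(f),np.cos(f)])
print("yaw",yaw,"pos",o["eef_pos"].round(4),"F",o["ft_force"].round(2))
for th in np.arange(*map(float,sys.argv[1:4])):
    print(round(th,3),((tcp(th)-p)*1e3).round(1),"turn",round(2.681+th-.1-yaw,3),"z",round(108-o["eef_pos"][2]*1e3,1))
r=p-P;r0=r;t=np.arctan2(r[1],r[0]);print("TCP polar r",np.hypot(*r),"theta-equiv(pin)",t-.06-2.581)
E
python3 arc.py .1 .98 .05
```

```text
clock: 6.05
eef_pos: [0.5035, 0.0118, 0.1078]
tool_rot: [0.231, 0.973, -0.0, -0.001]
ft_force: [-0.0, -0.3, 0.1]
grip_width: 0.0386
grasp_force: 0.0
yaw 2.674532322321216 pos [0.5035 0.0118 0.1078] F [-0.02 -0.32  0.13]
0.1 [-3.7 -9. ] turn 0.006 z 0.2
0.15 [ -6.7 -16.7] turn 0.056 z 0.2
0.2 [ -9.4 -24.6] turn 0.106 z 0.2
0.25 [-11.7 -32.6] turn 0.156 z 0.2
0.3 [-13.5 -40.7] turn 0.206 z 0.2
0.35 [-15.  -48.9] turn 0.256 z 0.2
0.4 [-16.  -57.1] turn 0.306 z 0.2
0.45 [-16.6 -65.4] turn 0.356 z 0.2
0.5 [-16.8 -73.7] turn 0.406 z 0.2
0.55 [-16.6 -82. ] turn 0.456 z 0.2
0.6 [-16.  -90.3] turn 0.506 z 0.2
0.65 [-15.  -98.6] turn 0.556 z 0.2
0.7 [ -13.5 -106.8] turn 0.606 z 0.2
0.75 [ -11.7 -114.9] turn 0.656 z 0.2
0.8 [  -9.4 -122.9] turn 0.706 z 0.2
0.85 [  -6.8 -130.7] turn 0.756 z 0.2
0.9 [  -3.7 -138.5] turn 0.806 z 0.2
0.95 [  -0.3 -146.1] turn 0.856 z 0.2
TCP polar r 0.1666797022224192 theta-equiv(pin) 0.04199021290761262
```

```bash
python3 -m inch '[-2,-5,0,0,0,0,45, -4,-9,0,0,0,0.01,45, -5,-13,0,0,0,0.03,45, -7,-17,0,0,0,0.06,45, -7,-17,0,0,0,0.06,45]'
python3 arc.py .15 .5 .05
```

```text
clock: 6.47
eef_pos: [0.4974, -0.0048, 0.1093]
tool_rot: [0.202, 0.979, 0.001, -0.0]
ft_force: [1.8, 5.0, -2.6]
grip_width: 0.0384
grasp_force: 2.3
yaw 2.7353196961736987 pos [ 0.4974 -0.0048  0.1093] F [ 1.82  4.99 -2.64]
0.15 [-0.6 -0.1] turn -0.004 z -1.3
0.2 [-3.3 -8. ] turn 0.046 z -1.3
0.25 [ -5.5 -16. ] turn 0.096 z -1.3
0.3 [ -7.4 -24.1] turn 0.146 z -1.3
0.35 [ -8.9 -32.3] turn 0.196 z -1.3
0.4 [ -9.9 -40.6] turn 0.246 z -1.3
0.45 [-10.5 -48.9] turn 0.296 z -1.3
TCP polar r 0.16575862591389848 theta-equiv(pin) 0.14805393583196036
```

```bash
python3 -m inch '[-3,-8,0,0,0,0.05,45, -5,-16,0,0,0,0.1,45, -7,-24,0,0,0,0.15,45, -9,-32,0,0,0,0.2,45, -10,-41,0,0,0,0.25,45, -10,-41,0,0,0,0.25,45]'
python3 arc.py .4 1 .025
```

```text
clock: 6.97
eef_pos: [0.4874, -0.0459, 0.1094]
tool_rot: [0.078, 0.997, 0.002, -0.0]
ft_force: [0.6, 6.3, -2.1]
grip_width: 0.0385
grasp_force: 3.0
yaw 2.984466953204156 pos [ 0.4874 -0.0459  0.1094] F [ 0.62  6.29 -2.11]
0.4 [0.1 0.6] turn -0.003 z -1.4
0.425 [-0.2 -3.6] turn 0.022 z -1.4
0.45 [-0.5 -7.7] turn 0.047 z -1.4
0.475 [ -0.6 -11.9] turn 0.072 z -1.4
0.5 [ -0.7 -16. ] turn 0.097 z -1.4
0.525 [ -0.6 -20.2] turn 0.122 z -1.4
0.55 [ -0.5 -24.3] turn 0.147 z -1.4
0.575 [ -0.2 -28.5] turn 0.172 z -1.4
0.6 [  0.1 -32.6] turn 0.197 z -1.4
0.625 [  0.6 -36.7] turn 0.222 z -1.4
0.65 [  1.2 -40.9] turn 0.247 z -1.4
0.675 [  1.8 -45. ] turn 0.272 z -1.4
0.7 [  2.6 -49.1] turn 0.297 z -1.4
0.725 [  3.5 -53.1] turn 0.322 z -1.4
0.75 [  4.5 -57.2] turn 0.347 z -1.4
0.775 [  5.5 -61.2] turn 0.372 z -1.4
0.8 [  6.7 -65.2] turn 0.397 z -1.4
0.825 [  8.  -69.1] turn 0.422 z -1.4
0.85 [  9.4 -73. ] turn 0.447 z -1.4
0.875 [ 10.8 -76.9] turn 0.472 z -1.4
0.9 [ 12.4 -80.8] turn 0.497 z -1.4
0.925 [ 14.1 -84.6] turn 0.522 z -1.4
0.95 [ 15.8 -88.4] turn 0.547 z -1.4
0.975 [ 17.7 -92.1] turn 0.572 z -1.4
TCP polar r 0.16638984991831193 theta-equiv(pin) 0.40376725032261307
```

```bash
f='eef_pos\|force: \['; python3 -m inch '[0,-4,0,0,0,0.025,45, 0,-4,0,0,0,0.025,45]'|grep "$f"
python3 -m inch '[0,-4,0,0,0,0.025,45, 0,-4,0,0,0,0.025,45]'|grep "$f"
python3 -m inch '[0,-4,0,0,0,0.025,45, 0,-4,0,0,0,0.025,45]'|grep "$f"
python3 -m inch '[0,-4,0,0,0,0.025,45, 0,-4,0,0,0,0.025,45]'|grep "$f"
python3 -m inch '[0,-4,0,0,0,0.025,45, 0,-4,0,0,0,0.025,45]'|grep "$f"
python3 -m inch '[0,-4,0,0,0,0.025,45, 0,-4,0,0,0,0.025,45]'|grep "$f"
python3 -m inch '[0,-4,0,0,0,0.025,45, 0,-4,0,0,0,0.025,45]'|grep "$f"
python3 -m inch '[1,-4,0,0,0,0.025,45, 1,-4,0,0,0,0.025,45]'|grep "$f"
python3 arc.py .6 1 .025
```

```text
eef_pos: [0.4872, -0.049, 0.1094]
ft_force: [-0.0, 6.2, -1.4]
eef_pos: [0.487, -0.0528, 0.1093]
ft_force: [-0.4, 6.6, -0.5]
eef_pos: [0.4868, -0.0566, 0.1094]
ft_force: [-0.9, 6.9, 0.1]
eef_pos: [0.4867, -0.0606, 0.1093]
ft_force: [-1.7, 6.4, 1.6]
eef_pos: [0.4867, -0.0645, 0.1093]
ft_force: [-1.9, 6.7, -0.0]
eef_pos: [0.4868, -0.0684, 0.1093]
ft_force: [-1.1, 6.5, 1.1]
eef_pos: [0.487, -0.072, 0.1093]
ft_force: [-0.8, 7.6, -0.5]
eef_pos: [0.4873, -0.0758, 0.1093]
ft_force: [-2.4, 8.2, 2.7]
yaw 3.1852928702778005 pos [ 0.4873 -0.0758  0.1093] F [-2.39  8.18  2.72]
0.6 [ 0.2 -2.7] turn -0.004 z -1.3
0.625 [ 0.7 -6.9] turn 0.021 z -1.3
0.65 [  1.3 -11. ] turn 0.046 z -1.3
0.675 [  1.9 -15.1] turn 0.071 z -1.3
0.7 [  2.7 -19.2] turn 0.096 z -1.3
0.725 [  3.6 -23.3] turn 0.121 z -1.3
0.75 [  4.6 -27.3] turn 0.146 z -1.3
0.775 [  5.6 -31.3] turn 0.171 z -1.3
0.8 [  6.8 -35.3] turn 0.196 z -1.3
0.825 [  8.1 -39.3] turn 0.221 z -1.3
0.85 [  9.5 -43.2] turn 0.246 z -1.3
0.875 [ 10.9 -47.1] turn 0.271 z -1.3
0.9 [ 12.5 -50.9] turn 0.296 z -1.3
0.925 [ 14.2 -54.7] turn 0.321 z -1.3
0.95 [ 15.9 -58.5] turn 0.346 z -1.3
0.975 [ 17.8 -62.2] turn 0.371 z -1.3
TCP polar r 0.1662849679058421 theta-equiv(pin) -5.699612583838704
```

```bash
f='eef_pos\|force: \['; python3 -m inch '[0.5,-4,0,0,0,0.025,45, 0.5,-4,0,0,0,0.025,45]'|grep "$f"
python3 -m inch '[0.5,-4,0,0,0,0.025,45, 0.5,-4,0,0,0,0.025,45]'|grep "$f"
python3 -m inch '[0.6,-4,0,0,0,0.025,45, 0.6,-4,0,0,0,0.025,45]'|grep "$f"
python3 -m inch '[0.7,-4,0,0,0,0.025,45, 0.7,-4,0,0,0,0.025,45]'|grep "$f"
python3 arc.py .68 .7 .02
```

```text
eef_pos: [0.4877, -0.0797, 0.1093]
ft_force: [-3.1, 8.1, 2.5]
eef_pos: [0.4881, -0.0835, 0.1092]
ft_force: [-1.9, 8.3, 3.1]
eef_pos: [0.4887, -0.0881, 0.1093]
ft_force: [-2.5, 7.3, 3.1]
eef_pos: [0.4893, -0.092, 0.1093]
ft_force: [-3.3, 8.0, 2.3]
yaw 3.2850928800410197 pos [ 0.4893 -0.092   0.1093] F [-3.33  7.98  2.35]
0.68 [0.  0.3] turn -0.024 z -1.3
TCP polar r 0.1663973264413208 theta-equiv(pin) -5.601187736146301
```

```bash
f='eef_pos\|force: \['; python3 -m inch '[0.5,-2.5,0,0,0,0.015,45, 0.5,-2.5,0,0,0,0.015,45, 0.5,-2.5,0,0,0,0.015,45]'|grep "$f"
python3 -m inch '[0.5,-2.5,0,0,0,0.015,45, 0.5,-2.5,0,0,0,0.015,45, 0.5,-2.5,0,0,0,0.015,45]'|grep "$f"
```

```text
eef_pos: [0.4898, -0.0943, 0.1093]
ft_force: [-3.0, 8.1, 2.8]
eef_pos: [0.4903, -0.0968, 0.1093]
ft_force: [-3.6, 8.0, 3.1]
```

```bash
f='eef_pos\|force: \['; python3 -m inch '[0.5,-2.5,0,0,0,0.015,45, 0.5,-2.5,0,0,0,0.015,45, 0.5,-2.5,0,0,0,0.015,45]'|grep "$f"
python3 arc.py .7 1 .025
```

```text
eef_pos: [0.4908, -0.0992, 0.1093]
ft_force: [-3.8, 7.3, 1.7]
yaw 3.329468119359724 pos [ 0.4908 -0.0992  0.1093] F [-3.76  7.32  1.68]
0.7 [-0.8  4.3] turn -0.048 z -1.3
0.725 [0.1 0.2] turn -0.023 z -1.3
0.75 [ 1.1 -3.8] turn 0.002 z -1.3
0.775 [ 2.1 -7.9] turn 0.027 z -1.3
0.8 [  3.3 -11.8] turn 0.052 z -1.3
0.825 [  4.6 -15.8] turn 0.077 z -1.3
0.85 [  6.  -19.7] turn 0.102 z -1.3
0.875 [  7.4 -23.6] turn 0.127 z -1.3
0.9 [  9.  -27.5] turn 0.152 z -1.3
0.925 [ 10.7 -31.3] turn 0.177 z -1.3
0.95 [ 12.4 -35. ] turn 0.202 z -1.3
0.975 [ 14.3 -38.8] turn 0.227 z -1.3
1.0 [ 16.2 -42.4] turn 0.252 z -1.3
TCP polar r 0.1664369974736841 theta-equiv(pin) -5.556949931018028
```

```bash
f='eef_pos\|force: \['; python3 -m inch '[0.6,-2.4,0,0,0,0.012,45, 0.6,-2.4,0,0,0,0.012,45, 0.6,-2.4,0,0,0,0.012,45]'|grep "$f"
python3 -m inch '[0.6,-2.4,0,0,0,0.012,45, 0.6,-2.4,0,0,0,0.012,45, 0.6,-2.4,0,0,0,0.012,45]'|grep "$f"
```

```text
eef_pos: [0.4913, -0.1016, 0.1092]
ft_force: [-3.0, 8.0, 2.0]
eef_pos: [0.4918, -0.104, 0.1093]
ft_force: [-2.5, 7.7, 2.6]
```

```bash
f='eef_pos\|force: \['; python3 -m inch '[0.6,-2.4,0,0,0,0.012,45, 0.6,-2.4,0,0,0,0.012,45, 0.6,-2.4,0,0,0,0.012,45]'|grep "$f"
python3 arc.py .76 .8 .02
```

```text
eef_pos: [0.4924, -0.1063, 0.1092]
ft_force: [-3.8, 8.1, 2.8]
yaw 3.3654706931382306 pos [ 0.4924 -0.1063  0.1092] F [-3.77  8.06  2.78]
0.76 [-0.1  1.7] turn -0.024 z -1.2
0.78 [ 0.8 -1.6] turn -0.004 z -1.2
0.8 [ 1.7 -4.7] turn 0.016 z -1.2
TCP polar r 0.16663246281024358 theta-equiv(pin) -5.513278780430339
```

```bash
f='eef_pos\|force: \['; python3 -m inch '[0.6,-2.4,0,0,0,0.015,45, 0.6,-2.4,0,0,0,0.015,45, 0.6,-2.4,0,0,0,0.015,45]'|grep "$f"
python3 -m inch '[0.6,-2.4,0,0,0,0.015,45, 0.6,-2.4,0,0,0,0.015,45, 0.6,-2.4,0,0,0,0.015,45]'|grep "$f"
```

```text
eef_pos: [0.493, -0.1087, 0.1092]
ft_force: [-3.2, 8.3, 3.2]
eef_pos: [0.4938, -0.1112, 0.1092]
ft_force: [-3.5, 8.0, 3.6]
```

```bash
f='eef_pos\|force: \['; python3 -m inch '[0.7,-2.4,0,0,0,0.015,45, 0.7,-2.4,0,0,0,0.015,45, 0.7,-2.4,0,0,0,0.015,45]'|grep "$f"
python3 arc.py .76 .8 .02
```

```text
eef_pos: [0.4945, -0.1136, 0.1092]
ft_force: [-2.8, 7.7, 3.3]
yaw 3.410412212526638 pos [ 0.4945 -0.1136  0.1092] F [-2.78  7.73  3.35]
0.76 [-2.2  8.9] turn -0.069 z -1.2
0.78 [-1.3  5.7] turn -0.049 z -1.2
0.8 [-0.3  2.5] turn -0.029 z -1.2
TCP polar r 0.16672534722569948 theta-equiv(pin) -5.4680476550335415
```

```bash
f='eef_pos\|force: \['; python3 -m inch '[0.7,-2.4,0,0,0,0.015,45, 0.7,-2.4,0,0,0,0.015,45, 0.7,-2.4,0,0,0,0.015,45]'|grep "$f"
python3 -m inch '[0.7,-2.4,0,0,0,0.015,45, 0.7,-2.4,0,0,0,0.015,45, 0.7,-2.4,0,0,0,0.015,45]'|grep "$f"
```

```text
eef_pos: [0.4951, -0.1152, 0.1092]
ft_force: [-3.1, 10.8, 2.6]
eef_pos: [0.4957, -0.1167, 0.1091]
ft_force: [-3.6, 12.7, 3.1]
```

```bash
f='eef_pos\|force: \['; python3 -m inch '[0.7,-2.4,0,0,0,0.015,45, 0.7,-2.4,0,0,0,0.015,45, 0.7,-2.4,0,0,0,0.015,45]'|grep "$f"
python3 arc.py .86 .9 .02
python3 - <<'E'
from h import *
im=bot.camera("side");t=bot.camera("top")
a=cv2.resize(im[150:250,225:330],(500,476),interpolation=cv2.INTER_CUBIC)
cv2.imwrite("pics/p2.png",a)
E
```

```text
eef_pos: [0.4963, -0.1182, 0.1091]
ft_force: [-3.4, 15.0, 3.9]
yaw 3.457098960500456 pos [ 0.4963 -0.1182  0.1091] F [-3.39 15.02  3.93]
0.86 [ 1.  -2.3] turn -0.016 z -1.1
0.88 [ 2.2 -5.4] turn 0.004 z -1.1
0.9 [ 3.5 -8.5] turn 0.024 z -1.1
TCP polar r 0.1664628028258362 theta-equiv(pin) -5.438396636512696
```

View pics/p2.png

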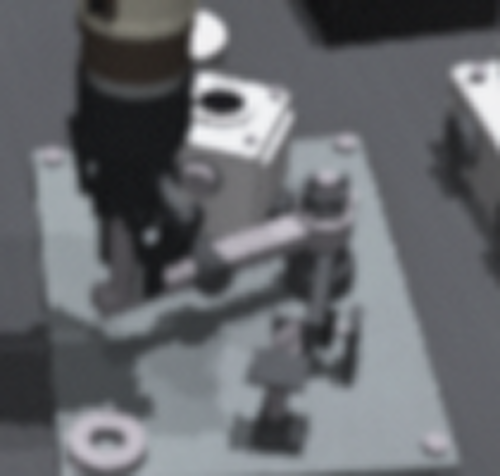

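```bash
f='eef_pos\|force: \['; python3 -m inch '[-0.7,2.4,0,0,0,-0.015,45, -1.4,4.8,0,0,0,-0.03,45, -2.1,7.2,0,0,0,-0.045,45, -2.1,7.2,0,0,0,-0.045,45]'|grep "$f"
python3 -m inch '[-0.6,2.2,0,0,0,-0.01,45, -0.6,2.2,0,0,0,-0.01,45]'|grep "$f"
python3 -m inch '[-0.6,2.2,0,0,0,-0.01,45, -0.6,2.2,0,0,0,-0.01,45]'|grep "$f"
python3 -m inch '[-0.6,2.2,0,0,0,-0.01,45, -0.6,2.2,0,0,0,-0.01,45]'|grep "$f"
python3 -m inch '[-0.6,2.2,0,0,0,-0.01,45, -0.6,2.2,0,0,0,-0.01,45]'|grep "$f"
```

```text
eef_pos: [0.4944, -0.1129, 0.1093]
ft_force: [-2.5, 7.7, 2.2]
eef_pos: [0.4938, -0.111, 0.1092]
ft_force: [-3.2, 7.2, 1.5]
eef_pos: [0.4933, -0.1093, 0.1093]
ft_force: [-3.5, 7.3, 2.6]
eef_pos: [0.4932, -0.1086, 0.1093]
ft_force: [-3.2, 3.1, 1.5]
eef_pos: [0.4942, -0.1075, 0.1096]
ft_force: [-0.2, 0.5, -0.3]
```

```bash
python3 -m inch '[-1,3,0,0,0,0,45, -2,6,0,0,0,0,45, -2,8,0,0,0,0,45, -2,8,0,0,0,0,45]'
python3 -m inch '[0,0,10,0,0,0,45, 0,0,25,0,0,0,45, 0,0,50,0,0,0,45, 0,0,80,0,0,0,45, 0,0,90,0,0,0,45, 0,0,90,0,0,0,45]'
python3 - <<'E'
from h import *
t=bot.camera("top");s=bot.camera("side")
cv2.imwrite("pics/p3.png",np.hstack([cv2.resize(t[140:235,205:325],(400,316)),cv2.resize(s[150:250,225:330],(400,316))]))
for n,z in(("handle",.103),("paddle",.076),("sear",.048),("pivot",.103)):
    for c in("top","side"):
        for r in bot.spot_point(c,n)[:2]:print(n,c,round(r["confidence"],2),np.round(r["uv"],1),atz(c,r["uv"],z).round(4))
E
```

```text
clock: 13.4
eef_pos: [0.4918, -0.0989, 0.1094]
tool_rot: [-0.114, 0.993, 0.0, -0.0]
ft_force: [0.3, 0.2, -0.7]
grip_width: 0.0385
grasp_force: 0.0
clock: 13.9
eef_pos: [0.4941, -0.0997, 0.2031]
tool_rot: [-0.114, 0.993, -0.001, 0.004]
ft_force: [0.2, 0.3, -0.1]
grip_width: 0.0386
grasp_force: 0.0
handle side 0.56 [249.2 199.6] [ 0.4927 -0.0876  0.103 ]
paddle top 0.57 [266.9 167.2] [ 0.6567 -0.0607  0.076 ]
paddle side 0.51 [280.4 226.6] [ 0.5652 -0.2058  0.076 ]
sear top 0.69 [289. 178.] [ 0.6214 -0.1458  0.048 ]
sear side 0.84 [290.1 221.4] [ 0.6129 -0.1598  0.048 ]
pivot top 0.9 [267.9 165.6] [ 0.6566 -0.0632  0.103 ]
pivot side 0.82 [294.1 187.3] [ 0.6558 -0.0557  0.103 ]
```

View pics/p3.png

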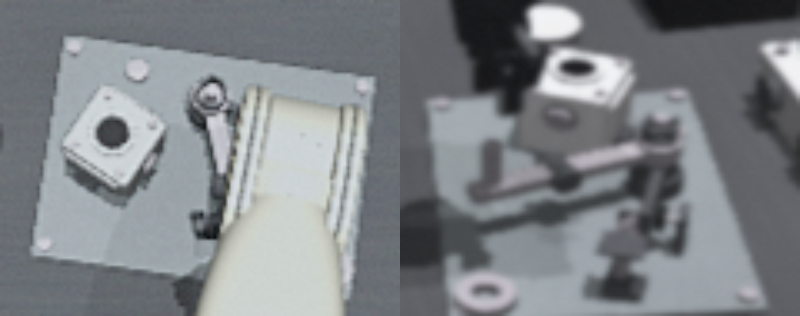

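```bash
python3 -m inch '[16,-22,0,0,0,0,0, 32,-44,0,0,0,0,0, 48,-66,0,0,0,0,0, 64,-88,0,0,0,0,0, 80,-109,0,0,0,0,0, 80,-109,-20,0,0,0,0, 80,-109,-40,0,0,0,0, 80,-109,-40,0,0,0,0]'
python3 -m inch '[0,0,-20,0,0,0,0, 0,0,-40,0,0,0,0, 0,0,-46,0,0,0,0, 0,0,-46,0,0,0,0]'
python3 - <<'E'
from h import *
s=bot.camera("side");p=bot.get_obs()["eef_pos"];print(p,proj("side",p-[0,0,.022]),proj("side",np.array([.574,-.209,.076])))
cv2.imwrite("pics/p4.png",cv2.resize(s[150:250,225:330],(600,571),interpolation=cv2.INTER_CUBIC))
E
```

```text
clock: 15.07
eef_pos: [0.5692, -0.2078, 0.1544]
tool_rot: [-0.114, 0.993, 0.002, -0.004]
ft_force: [-1.3, 0.1, -0.5]
grip_width: -0.0001
grasp_force: 0.0
clock: 15.4
eef_pos: [0.5703, -0.2074, 0.1117]
tool_rot: [-0.114, 0.993, 0.001, -0.002]
ft_force: [-1.1, 0.0, 0.3]
grip_width: -0.0
grasp_force: 0.0
[ 0.57122338 -0.20776446  0.11322452] [282.71138927 223.07670576] [283.4143554  226.86167954]
```

View pics/p4.png

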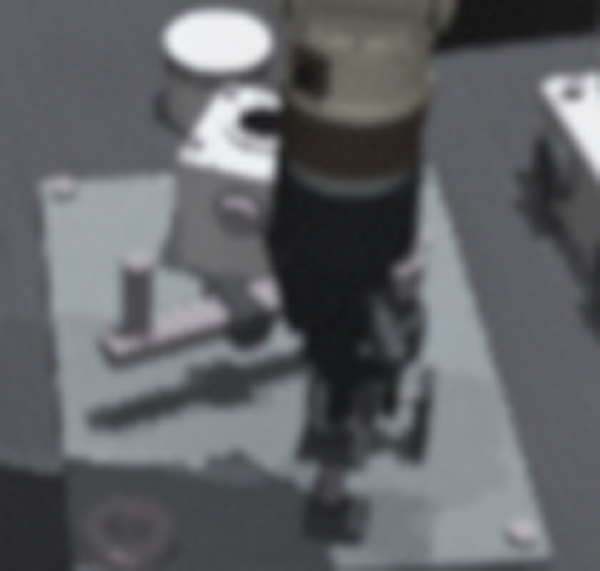

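```bash
python3 -m inch '[1,-1,-8,0,0,0,0, 2,-1,-14,0,0,0,0, 2,-1,-16,0,0,0,0, 2,-1,-18,0,0,0,0]'
python3 -m inch '[0,0,-2,0,0,0,0, 0,0,-4,0,0,0,0, 0,0,-4,0,0,0,0]'
```

```text
clock: 15.78
eef_pos: [0.5741, -0.2093, 0.0957]
tool_rot: [-0.114, 0.993, 0.0, 0.0]
ft_force: [-1.8, 0.6, 7.4]
grip_width: -0.0002
grasp_force: 3.8
clock: 16.03
eef_pos: [0.5741, -0.2093, 0.0933]
tool_rot: [-0.114, 0.993, -0.0, 0.001]
ft_force: [-2.3, 0.1, 7.9]
grip_width: -0.0
grasp_force: 4.1
```

```bash
f='eef_pos\|force: \['; python3 -m inch '[0,0,-2,0,0,0,0, 0,0,-4,0,0,0,0, 0,0,-4,0,0,0,0]'|grep "$f"
python3 -m inch '[0,0,-2,0,0,0,0, 0,0,-3,0,0,0,0, 0,0,-3,0,0,0,0]'|grep "$f"
python3 -m inch '[0,0,-2,0,0,0,0, 0,0,-2,0,0,0,0]'|grep "$f"
python3 - <<'E'
from h import *
bot.camera("side")
r=bot.spot_point("side","handle")
for q in r[:2]:print(q["confidence"],atz("side",q["uv"],.103))
E
```

```text
eef_pos: [0.5741, -0.2093, 0.0895]
ft_force: [-3.4, 0.9, 9.9]
eef_pos: [0.5741, -0.2093, 0.0867]
ft_force: [-3.2, 0.6, 10.1]
eef_pos: [0.5741, -0.2094, 0.0837]
ft_force: [-1.1, 0.5, 3.8]
0.8 [0.51433983 0.03426216 0.103     ]
```

```bash
python3 -m inch '[0,0,10,0,0,0,0, 0,0,30,0,0,0,0, 0,0,70,0,0,0,0, 0,0,110,0,0,0,0, -10,-30,130,0,0,0,0, -20,-60,130,0,0,0,0, -30,-95,130,0,0,0,0, -40,-130,130,0,0,0,0]'
python3 -m inch '[-15,-30,0,0,0,0,0, -30,-60,0,0,0,0,0, -40,-80,0,0,0,0,0, -40,-80,0,0,0,0,0]'
python3 - <<'E'
from h import *
t=bot.camera("top");s=bot.camera("side")
cv2.imwrite("pics/p5.png",np.hstack([cv2.resize(t[140:235,205:325],(400,316),interpolation=cv2.INTER_CUBIC),cv2.resize(s[150:255,225:330],(400,400),interpolation=cv2.INTER_CUBIC)[:316]]))
for n,z in(("handle",.103),("pivot",.103)):
    for c in("top","side"):
        for r in bot.spot_point(c,n)[:1]:print(n,c,round(r["confidence"],2),np.round(r["uv"],1),atz(c,r["uv"],z).round(4))
E
```

```text
clock: 17.47
eef_pos: [0.5336, -0.34, 0.2135]
tool_rot: [-0.115, 0.993, -0.0, 0.0]
ft_force: [0.5, -0.3, -0.5]
grip_width: -0.0
grasp_force: 0.0
clock: 17.8
eef_pos: [0.4908, -0.4234, 0.2119]
tool_rot: [-0.111, 0.994, -0.0, -0.001]
ft_force: [0.1, 0.7, 1.1]
grip_width: 0.0002
grasp_force: 0.0
handle top 0.79 [246.1 203.5] [0.5158 0.0167 0.103 ]
handle side 0.77 [243.8 179.3] [0.4992 0.0255 0.103 ]
pivot top 0.89 [267.2 169.2] [ 0.6431 -0.0605  0.103 ]
pivot side 0.61 [294.  186.9] [ 0.6562 -0.0535  0.103 ]
```

View pics/p5.png

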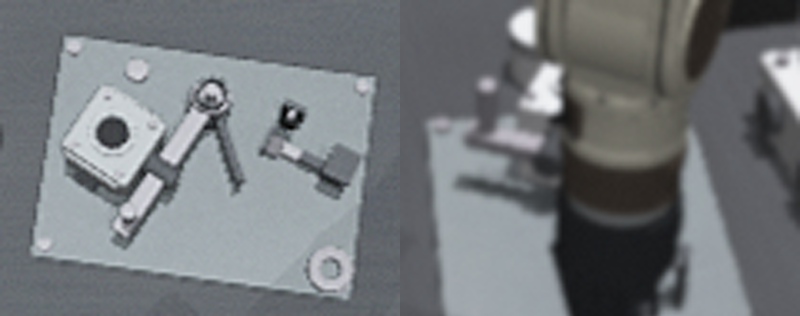

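```bash
python3 -c "
from workcell import bot
print(bot.job_done())"
```

```text
the job is handed in; nothing more can be done
None
```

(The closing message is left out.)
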